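Hang the green engine cylinder on the drying rack

ROBOT

A 7-joint arm with a two-finger parallel gripper is mounted at the origin on the work surface. World frame = base frame: x ahead of the robot, y to its left, z up, the work surface at z = 0. Lengths are in m, angles in degrees, forces in N, time in s.
With the tool pointing down it reaches from about 0.425 to 0.875 m from the base axis. Payload 8.4 kg.
Tool frame: the origin (TCP) lies between the finger pads; the fingertips stand 8 mm ahead of it and the grasp point (between the pads) lies 11 mm behind it (env.tip_reach is the z of the fingertips in the tool frame, in m); z points along the fingers, y is the line along which they close (so a half turn about z gives the same grasp; the last joint's range is limited). The gripper opens to 87 mm and grips with 3 to 60 N. Pads are 19 mm wide; open, the fingers measure 117 mm over their backs; the gripper's body (75 mm by 190 mm) begins 51 mm behind the grasp point.
Start: joints at [65.993, 19.091, 2.286, 83.961, -0.768, 76.965, -3.352], TCP at [0.204, -0.617, 0.231] pointing down, gripper open.
Joint ranges: [-147.57, 147.57], [-21.85, 119.76], [-74.77, 79.35], [14.55, 137.4], [-85.83, 265.84], [4.83, 119.75], [-152.11, 152.11]. Speed limits (degrees/s): [127.2, 127.2, 159.86, 159.86, 180, 180, 180].

INTERFACE

Orientations are given as a 3x3 rotation matrix whose columns are the frame's x, y, z axes.
In Python, from cell import env gives the robot as it stands.
- The arm moves only by the shell command python3 -m crank 'ROWS' [FORCE]. ROWS is JSON, one flat list of numbers, 7 for each row, row after row: the shift along the tool's x, y, z in cm, then the turn, a rotation vector about the tool's x, y, z in degrees, then the closure, from 0 (fully open) to 1 (shut). A call has exactly 5 rows; each row shifts and turns the commanded pose from where the row before left it, along the tool's axes as they then stand; what a row does not reach is not made up. A row lasts 1/8 s, in which the tool goes at most 62.5 mm and 10.7 degrees, less where a joint would pass 70% of its speed; a pose out of reach is approached as far as the arm can. A call is refused whole if a number of a shift passes 6.25 or a number of a turn 10.7, either way. A call with a gripper value outside its range is refused whole. The fingers move at their own pace and stop on an object; FORCE is the grip in N (left out, the last holds). Time passes only in rows, so rows that do not move let the fingers close, or fill a call up. It gives the time, the measured TCP pose, the force, the opening and the grip force at its end, in the units of the state.
- env.observe(): the state, without advancing time (a new reading comes with each control period).
- env.grab_frame(name): name is "scene" or "side" or "wrist"; returns the picture (480x640x3 uint8, blue, green, red); there is no depth.
- env.camera_model(name): a dict with "vfov" (degrees; the focal length in pixels is half the picture's height over the tangent of half this angle, whatever the lens; pixels are square), "cx", "cy" (the principal point, pixels), "k1" (the pictures are not rectified: a ray, as slopes to the right and down, at radius r is drawn at 1 + k1 r^2 times it, then the intrinsics apply), "R" (3x3) and "t" (3): a world point X has camera coordinates R X + t. Camera axes: x right, y down, z forward; pixel columns grow to the right and rows downward; lengths in m; the calibration is good to about 2 mm. A picture is of the moment at which its call begins: read the wrist's pose just before it. camera_model takes no time and is no camera call; for the wrist camera it gives the pose at the moment of the call.
- env.close_job(): hands the job in; it is judged then, once.
Trained networks look in the newest picture that a camera, given by its name, has taken for a name from the list of things; names that differ only in an ending like _2 or _b are one class to them, and where a whole thing is asked for, a point or a joint stands for the part that bears it (a point fixed in the world has none). Each returns a list of dicts, best first, with "p" (0 to 1); they miss things now and then, are a little off and sometimes report something else, mostly with a low value. They report only what shows in the picture. A call takes as long as a camera call. They do not tell look-alikes from the thing itself.
- env.boxes_of(camera, label): "location" ([row, column] in pixels, amid what is visible of it).
- env.landmark_of(camera, label): "location" ([row, column] in pixels: a listed point, or the origin of a listed thing).
The state is a dict: "time_s": time; "joints": joint angles; "joint_vel": joint speeds; "joint_torque": joint torques, N m; "eef_pos": TCP position; "ee_rot": TCP orientation; "contact_force": force on the tool from outside, world axes, zero at the start; "ft_torque": the same for the moment, N m; "grip_width": finger opening in m; "grip_force": force on a finger pad.
Only numpy, scipy, OpenCV 4.12 (cv2) and the standard library are available. Lean on these libraries where they do the work, as an engineer would, in place of code of your own. Each camera call takes 0.05 s, during which the arm holds its last target. There are 200 camera calls.

TASK

Take the red-handled steel rod off the wooden rack, slip it through the bore of the green model engine cylinder lying on the desk, and lift and carry the cylinder on the rod. Lay the rod back in the two notches of the rack and let go, so that the green cylinder hangs from it between the two posts. Its paint is fresh: never touch the green cylinder with the gripper or arm, and leave the bare brass cylinder where it lies.

Things in the scene. Friction and masses are not known exactly. Their poses are not given: they have to be found in the camera images.
- rod: Loose 75 g rod, level in the rack's notches, axes parallel to the rack's. Round steel, 8 mm thick, along its y axis from the free tip at y = -75 mm to y = +80; then a red handle to y = +150, 22 mm wide (x), 24 mm high (z), centred on the axis (grip at y = +115, beyond the rack's +y post). Origin on the axis, at the start midway between the posts. The tip points to the robot's right.
- rack: Fixed wooden drying rack, yaw within 0.25 rad. Origin: underside centre of its base board (90 x 150 x 12 mm). Posts at y = +50 and -50 mm, 12 mm thick in y, 48 mm wide in x, 88 mm clear between. Each ends in an upward-open 90 degree V notch, lowest point 104 mm high at x = 0, tips 128 mm high at x = +-24. The seated rod lies along y, its axis 110 mm high.
- green_cylinder: Part to hang: loose green cast engine cylinder, 130 g, on a flat foot (64 mm in x, 34 in y). Origin: underside centre of the foot. Through bore 36 mm in diameter along y, centre 34 mm up; 34 mm long in y, top 63 mm high. Hanging, its bore centre is 14 mm below the rod's axis. Its y axis is within 0.3 rad of world y; the side towards the rack (+y) is clear for rod and gripper.
- brass_cylinder: Bystander, to be left in place: loose bare brass engine cylinder, 300 g, same shape, size and axes as the green one. It stands 120 to 230 mm from the green one, nearer to the robot or farther.
Mind the look-alikes: they are no part of the job. Leave any blue look-alike of the rod alone. Leave any pink look-alike of the rack alone.

How it is judged (in metres and radians):
On the way:
1. the green cylinder is lifted clear of the desk with the rod through its bore (height (world z) of green_cylinder above 0.03 m and y of green_cylinder in the frame of rod between -0.06 and 0.075 m and distance between green_cylinder and rod below 0.1 m and contact force between green_cylinder and rod above 0.3 N), for 0.2 s.
At the end, for the whole second after the job is handed in: The rod lies in both notches (origin within 12 mm sideways and in height, 30 mm lengthwise of its seat; axis within 10 degrees); the green cylinder hangs from it between the posts (within 45 mm of the middle, foot 40 mm or more up); all released and practically at rest (x of rod in the frame of rack between -0.012 and 0.012 m and y of rod in the frame of rack between -0.03 and 0.03 m and z of rod in the frame of rack between 0.098 and 0.122 m and angle between the y axis of rod and the y axis of rack, either way round below 0.17 rad and y of green_cylinder in the frame of rack between -0.045 and 0.045 m and z of green_cylinder in the frame of rack above 0.04 m and distance between green_cylinder and rod below 0.075 m and contact force between green_cylinder and rod above 0.3 N and linear speed of green_cylinder below 0.06 m/s and linear speed of rod below 0.03 m/s); the robot touches nothing.
It fails at once if the gripper or arm touched the freshly painted green cylinder (contact force between any of the fingers, the arm and green_cylinder above 0.5 N).
It fails at once if the brass cylinder was moved more than 20 mm (distance of brass_cylinder from where it was at the start of the episode above 0.02 m).
It also fails if it takes over 64 s, if anything falls off the work surface, if the arm or the gripper's body presses on something with over 40 N, if the wrist force passes 120 N, or if a joint passes its speed limit or range.

## Working session

There is one attempt and no reset: what is moved stays moved. The work goes in short steps, Python scripts to look and compute and a shell command to move; the robot and the scene stay as the last step left them, time stands still between calls to the robot, and variables do not carry over. Pictures are saved under pics/ and viewed, at most 13 in all, crops included, and the job is handed in when it is done.

```bash
ls; mkdir -p pics; cat > h.py <<'E'
import numpy as np, cv2
from cell import env
from scipy.optimize import least_squares
def proj(m,X):
    c=np.asarray(m['R'])@np.asarray(X)+np.asarray(m['t']); a=c[:2]/c[2]; a=a*(1+m['k1']*(a@a)); f=240/np.tan(np.radians(m['vfov']/2))
    return np.array([m['cy']+f*a[1],m['cx']+f*a[0]])
def tri(obs,x0=(0.5,0,0.05)):  # obs: list of (model,[row,col])
    r=least_squares(lambda X:np.concatenate([proj(m,X)-p for m,p in obs]),x0)
    return r.x,np.sqrt(np.mean(r.fun**2))
def onplane(m,p,z):
    return least_squares(lambda q:proj(m,[q[0],q[1],z])-p,(0.5,0)).x
E
python3 - <<'E'
from h import *
for n in ("scene","side"):
    cv2.imwrite(f"pics/{n}0.png",env.grab_frame(n))
    m=env.camera_model(n); print(n,(-np.array(m['R']).T@np.array(m['t'])).round(3),m['vfov'])
    for l in ("rod","rack","green_cylinder","brass_cylinder"):
        print(l,"box",[(np.round(d['location']).tolist(),round(d['p'],2)) for d in env.boxes_of(n,l)],"lm",[(np.round(d['location']).tolist(),round(d['p'],2)) for d in env.landmark_of(n,l)])
E
```

```text
pics
scene [1.401 0.029 0.834] 47.82612149242561
rod box [([225.0, 416.0], 0.88)] lm [([218.0, 377.0], 0.96), ([240.0, 422.0], 0.71)]
rack box [([331.0, 463.0], 0.93), ([269.0, 418.0], 0.88), ([236.0, 465.0], 0.59)] lm [([277.0, 414.0], 0.98), ([341.0, 459.0], 0.93)]
green_cylinder box [([310.0, 225.0], 0.57)] lm [([317.0, 227.0], 0.56)]
brass_cylinder box [([254.0, 237.0], 0.75)] lm [([259.0, 234.0], 0.56)]
side [-0.186  0.7    0.764] 45.222198228011095
rod box [([308.0, 190.0], 0.7)] lm [([279.0, 228.0], 0.65), ([356.0, 344.0], 0.55)]
rack box [([279.0, 156.0], 0.94), ([307.0, 234.0], 0.56)] lm [([320.0, 236.0], 0.97), ([293.0, 155.0], 0.58)]
green_cylinder box [([200.0, 334.0], 0.62)] lm [([212.0, 336.0], 0.82)]
brass_cylinder box [([232.0, 394.0], 0.83)] lm [([244.0, 394.0], 0.63)]
```

View pics/scene0.png

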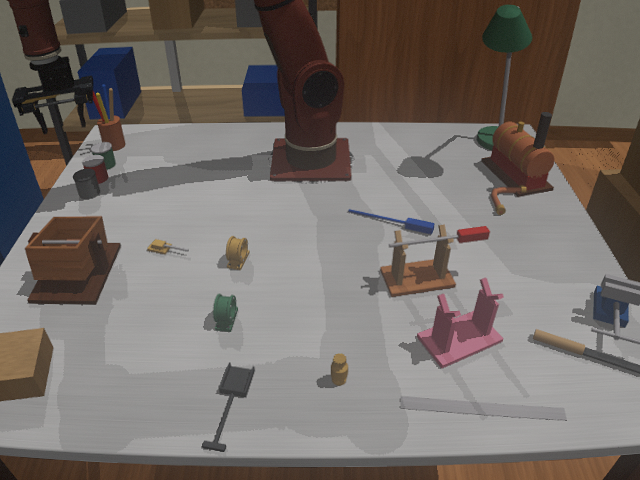

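View pics/side0.png

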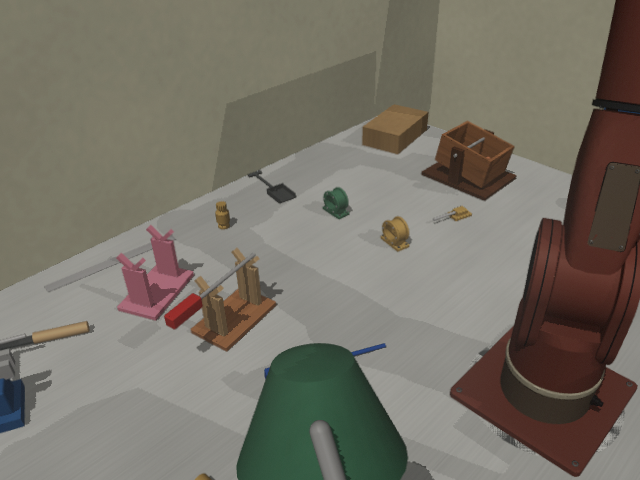

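Scene view: the wooden rack is at (277,414) with the red-handled rod at (240,422), handle at (234,473). Green cylinder at (312,226), brass at (252,237).

Side view: rack at (320,236), red handle at (311,184), green at (201,336), brass at (232,395).

Look-alikes for the rod: the blue rod at scene (222,395). For the rack: the pink rack at scene (341,459), side (293,155). I choose the rod with the red handle and the brown rack.

```bash
python3 - <<'E'
from h import *
S,D=env.camera_model("scene"),env.camera_model("side")
for n,a,b in (("rack",(277,414),(320,236)),("green",(317,227),(212,336)),("brass",(259,234),(244,394)),("rodhandle_mid",(234.5,473),(311,184)),("rod tip",(244,393),(256,256)),("pink",(341,459),(293,155))):
    X,e=tri([(S,a),(D,b)]); print(n,X.round(4),round(e,2))
a=cv2.imread("pics/scene0.png")[190:340,190:510]; b=cv2.imread("pics/side0.png")[170:360,140:430]
print(np.round(env.observe()['ee_rot'],3).tolist())
o=np.zeros((600,800,3),np.uint8); o[:300,:640]=cv2.resize(a,None,fx=2,fy=2); o[300:,:458]=cv2.resize(b,(458,300)); cv2.imwrite("pics/crop1.png",o)
E
```

```text
rack [5.128e-01 2.422e-01 2.000e-04] 0.95
green [ 0.6353 -0.1657  0.0033] 0.27
brass [ 0.4522 -0.1696 -0.0013] 1.79
rodhandle_mid [0.4943 0.3581 0.1099] 0.27
rod tip [0.5239 0.1772 0.1105] 1.38
pink [ 0.699   0.3081 -0.0013] 0.69
[[0.949, 0.314, -0.0], [0.314, -0.949, 0.0], [-0.0, -0.0, -1.0]]
```

View pics/crop1.png

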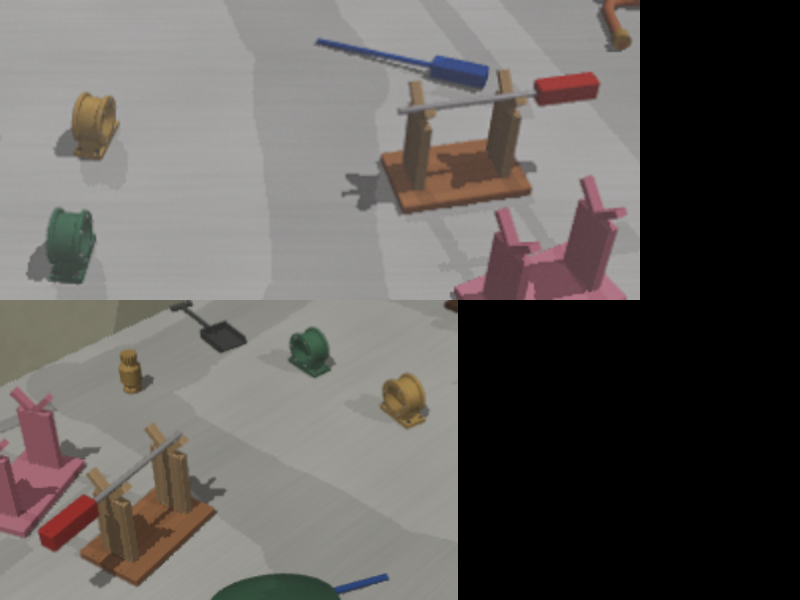

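The crop confirms the choice: the red-handled rod sits in the brown rack, with the tip towards the green cylinder. Next is an arc past the cylinders towards the handle.

```bash
cat >> h.py <<'E'
from scipy.spatial.transform import Rotation as Ro
def rotz(a): # tool down, tool y at world azimuth a (deg)
    y=np.array([np.cos(np.radians(a)),np.sin(np.radians(a)),0]); z=np.array([0,0,-1.]); return np.column_stack([np.cross(y,z),y,z])
def plan(pos,az,n,polar=False,start=None):
    """print suggested rows (cm, deg; rounded, errors fed forward) to bring TCP to pos with tool y at az"""
    if start is None: o=env.observe(); p,R=np.array(o['eef_pos']),np.array(o['ee_rot'])
    else: p,R=np.array(start[0]),rotz(start[1])
    p0=p.copy(); pos=np.array(pos); Rt=rotz(az); W=(Ro.from_matrix(R).inv()*Ro.from_matrix(Rt)).as_rotvec(); R0=R.copy()
    c=lambda q:np.array([np.hypot(q[0],q[1]),np.arctan2(q[1],q[0]),q[2]])
    for i in range(1,n+1):
        s=i/n
        if polar: r,t,z=c(p0)*(1-s)+c(pos)*s; g=np.array([r*np.cos(t),r*np.sin(t),z])
        else: g=p0+(pos-p0)*s
        d=np.round(100*R.T@(g-p),1)
        w=np.round(np.degrees((Ro.from_matrix(R).inv()*Ro.from_matrix(R0@Ro.from_rotvec(W*s).as_matrix())).as_rotvec()),1)
        p=p+R@d/100; R=R@Ro.from_rotvec(np.radians(w)).as_matrix(); print(d.tolist(),w.tolist())
    print("end",p.round(4),R[:,1].round(3))
E
python3 - <<'E'
from h import *
plan((0.58,-0.13,0.30),-12,15,True)
E
```

```text
[4.4, -0.5, -0.5] [-0.0, -0.0, -4.0]
[4.4, -0.5, -0.4] [-0.0, -0.0, -4.0]
[4.4, -0.5, -0.5] [-0.0, -0.0, -3.9]
[4.4, -0.6, -0.5] [-0.0, -0.0, -4.0]
[4.3, -0.5, -0.4] [-0.0, -0.0, -4.0]
[4.3, -0.5, -0.5] [-0.0, -0.0, -4.0]
[4.3, -0.5, -0.4] [-0.0, -0.0, -3.9]
[4.3, -0.5, -0.5] [-0.0, -0.0, -4.0]
[4.2, -0.4, -0.5] [-0.0, -0.0, -4.0]
[4.2, -0.5, -0.4] [-0.0, -0.0, -4.0]
[4.2, -0.5, -0.5] [-0.0, -0.0, -4.0]
[4.2, -0.5, -0.5] [-0.0, -0.0, -3.9]
[4.1, -0.5, -0.4] [-0.0, -0.0, -4.0]
[4.1, -0.4, -0.5] [-0.0, -0.0, -4.0]
[4.1, -0.5, -0.4] [-0.0, -0.0, -4.0]
end [ 0.58   -0.1302  0.2996] [ 0.978 -0.208 -0.   ]
```

```bash
python3 -m crank '[4.4,-0.5,-0.5,0,0,-4,0, 4.4,-0.5,-0.5,0,0,-4,0, 4.4,-0.5,-0.5,0,0,-4,0, 4.4,-0.5,-0.5,0,0,-4,0, 4.3,-0.5,-0.5,0,0,-4,0]'
python3 -m crank '[4.3,-0.5,-0.5,0,0,-4,0, 4.3,-0.5,-0.5,0,0,-4,0, 4.3,-0.5,-0.5,0,0,-4,0, 4.2,-0.5,-0.5,0,0,-4,0, 4.2,-0.5,-0.5,0,0,-4,0]'
python3 -m crank '[4.2,-0.5,-0.5,0,0,-4,0, 4.2,-0.5,-0.5,0,0,-4,0, 4.1,-0.5,-0.4,0,0,-4,0, 4.1,-0.5,-0.4,0,0,-4,0, 4.1,-0.5,-0.4,0,0,-4,0]'
python3 - <<'E'
from h import *
m=env.camera_model("wrist"); cv2.imwrite("pics/w1.png",env.grab_frame("wrist"))
print((-np.array(m['R']).T@np.array(m['t'])).round(3),np.array(m['R']).round(2).tolist())
for l in ("green_cylinder","brass_cylinder"):
    for d in env.landmark_of("wrist",l): print(l,np.round(d['location']),d['p'],onplane(m,d['location'],0).round(4))
print("expect",proj(m,(.635,-.166,0)),proj(m,(.452,-.17,0)))
plan((0.494,0.35,0.26),9.3,15,True)
E
```

```text
time_s: 1.52
eef_pos: [0.3899, -0.4972, 0.2557]
ee_rot: [[0.783, 0.622, 0.0], [0.622, -0.783, -0.0], [0.0, 0.0, -1.0]]
contact_force: [-0.1, 0.2, -0.2]
grip_width: 0.0873
grip_force: 0.0
time_s: 2.15
eef_pos: [0.5179, -0.3267, 0.2807]
ee_rot: [[0.523, 0.852, 0.0], [0.852, -0.523, -0.0], [0.0, 0.0, -1.0]]
contact_force: [-0.2, -0.5, 0.3]
grip_width: 0.0869
grip_force: 0.0
time_s: 2.78
eef_pos: [0.5776, -0.128, 0.3027]
ee_rot: [[0.2, 0.98, 0.0], [0.98, -0.2, -0.0], [0.0, 0.0, -1.0]]
contact_force: [0.0, 0.8, -0.9]
grip_width: 0.0867
grip_force: 0.0
[ 0.592 -0.064  0.456] [[0.98, -0.2, 0.0], [-0.19, -0.95, 0.24], [-0.05, -0.24, -0.97]]
green_cylinder [219. 376.] 0.86 [ 0.6402 -0.1671]
brass_cylinder [244. 238.] 0.77 [ 0.4541 -0.1628]
expect [219.35120842 371.81555272] [249.16914695 237.43495652]
[3.3, 0.1, 0.3] [0.0, -0.0, -1.4]
[3.3, -0.1, 0.3] [0.0, -0.0, -1.4]
[3.3, -0.1, 0.3] [0.0, -0.0, -1.3]
[3.3, -0.3, 0.3] [0.0, -0.0, -1.4]
[3.2, -0.4, 0.2] [0.0, -0.0, -1.4]
[3.3, -0.4, 0.3] [0.0, -0.0, -1.4]
[3.3, -0.6, 0.3] [0.0, -0.0, -1.4]
[3.2, -0.7, 0.3] [0.0, -0.0, -1.3]
[3.3, -0.7, 0.3] [0.0, -0.0, -1.4]
[3.2, -0.9, 0.3] [0.0, -0.0, -1.4]
[3.2, -1.0, 0.3] [0.0, -0.0, -1.4]
[3.1, -1.1, 0.3] [0.0, -0.0, -1.4]
[3.2, -1.1, 0.3] [0.1, -0.0, -1.3]
[3.1, -1.3, 0.2] [-0.0, -0.0, -1.4]
[3.0, -1.4, 0.3] [-0.0, -0.0, -1.4]
end [0.4941 0.3499 0.2604] [ 0.987  0.161 -0.001]
```

View pics/w1.png

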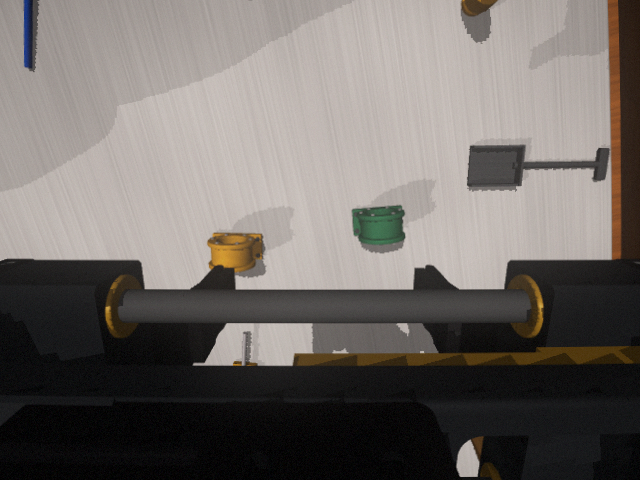

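The wrist view shows green at (225,380) and brass at (252,235), and both match the two-view positions. I'll fit the green cylinder's pose and yaw by silhouette in all three pictures.

```bash
python3 - <<'E'
from h import *
from scipy.optimize import minimize
a=np.linspace(0,2*np.pi,40)
P=[(29*np.cos(t),y,34+29*np.sin(t)) for t in a for y in(-17,17)]+[(x,y,z) for x in(-32,32) for y in(-17,17) for z in(0,6)]
P=np.array(P)/1000; foot=P[-8:]; bar=P[:-8]
views=[]
for n,f,roi in (("scene","scene0",(285,335,205,245)),("side","side0",(175,225,315,360)),("wrist","w1",(190,260,335,420))):
    im=cv2.imread(f"pics/{f}.png"); h=cv2.cvtColor(im,cv2.COLOR_BGR2HSV); mk=cv2.inRange(h,(60,70,20),(95,255,255)); 
    k=np.zeros_like(mk); r=roi; k[r[0]:r[1],r[2]:r[3]]=mk[r[0]:r[1],r[2]:r[3]]
    c,_=cv2.findContours(k,cv2.RETR_EXTERNAL,2); c=max(c,key=cv2.contourArea); print(n,cv2.boundingRect(c))
    k[:]=0; cv2.drawContours(k,[c],-1,255,-1); views.append((env.camera_model(n),k))
def cost(q,vs):
    c,s=np.cos(q[2]),np.sin(q[2]); R=np.array([[c,-s,0],[s,c,0],[0,0,1]]); e=0
    for m,k in vs:
        b=np.zeros_like(k)
        for G in(foot,bar):
            u=np.array([proj(m,R@g+[q[0],q[1],0])[::-1] for g in G]); cv2.fillConvexPoly(b,cv2.convexHull(np.round(u*16).astype(np.int32)),255,shift=4)
        e+=np.mean((b>0)!=(k>0))*k.size/np.count_nonzero(k)
    return e
for vs in (views,views[:2],views[2:]):
    r=min((minimize(cost,(.637,-.166,y),args=(vs,),method="Nelder-Mead",options=dict(initial_simplex=[(.637,-.166,y),(.642,-.166,y),(.637,-.161,y),(.637,-.166,y+.15)])) for y in(-.2,0,.2)),key=lambda r:r.fun)
    print(r.x.round(4),round(r.fun,3))
E
```

```text
scene (219, 296, 14, 9)
side (328, 188, 19, 21)
wrist (353, 208, 51, 36)
[ 0.6355 -0.1661  0.2687] 12.382
[ 0.6309 -0.1633  0.2389] 11.832
[ 0.6392 -0.1655 -0.3311] 0.426
```

```bash
python3 -m crank '[3.3,0,0.3,0,0,-1.4,0, 3.3,-0.1,0.3,0,0,-1.4,0, 3.3,-0.1,0.3,0,0,-1.4,0, 3.3,-0.3,0.3,0,0,-1.4,0, 3.2,-0.4,0.2,0,0,-1.4,0]'
python3 -m crank '[3.3,-0.4,0.3,0,0,-1.4,0, 3.3,-0.6,0.3,0,0,-1.4,0, 3.2,-0.7,0.3,0,0,-1.4,0, 3.3,-0.7,0.3,0,0,-1.4,0, 3.2,-0.9,0.3,0,0,-1.4,0]'
python3 -m crank '[3.2,-1,0.3,0,0,-1.4,0, 3.1,-1.1,0.3,0,0,-1.3,0, 3.2,-1.1,0.3,0,0,-1.3,0, 3.1,-1.3,0.2,0,0,-1.3,0, 3,-1.4,0.3,0,0,-1.3,0]'
python3 - <<'E'
from h import *
m=env.camera_model("wrist"); cv2.imwrite("pics/w2.png",env.grab_frame("wrist"))
import pickle; pickle.dump(m,open("w2.pkl","wb"))
for l in ("rod","rack"):
    for d in env.landmark_of("wrist",l): print(l,np.round(d['location']),d['p'],onplane(m,d['location'],0.11 if l=="rod" else 0).round(4))
print(proj(m,(.494,.358,.12)))
E
```

```text
time_s: 3.55
eef_pos: [0.5939, 0.0332, 0.2882]
ee_rot: [[0.083, 0.997, -0.0], [0.997, -0.083, -0.001], [-0.001, -0.0, -1.0]]
contact_force: [-0.7, 0.3, 0.2]
grip_width: 0.0871
grip_force: 0.0
time_s: 4.18
eef_pos: [0.5666, 0.1969, 0.2732]
ee_rot: [[-0.039, 0.999, -0.0], [0.999, 0.039, -0.001], [-0.0, -0.0, -1.0]]
contact_force: [0.0, -0.3, 1.3]
grip_width: 0.0872
grip_force: 0.0
time_s: 4.8
eef_pos: [0.4945, 0.3469, 0.2593]
ee_rot: [[-0.153, 0.988, 0.0], [0.988, 0.153, -0.0], [-0.001, 0.0, -1.0]]
contact_force: [0.9, -0.2, 0.3]
grip_width: 0.087
grip_force: 0.0
rod [331. 328.] 0.84 [0.5148 0.246 ]
rack [261. 479.] 0.82 [0.6944 0.3074]
rack [291. 328.] 0.76 [0.517  0.2406]
[214.06522995 324.17914277]
```

View pics/w2.png

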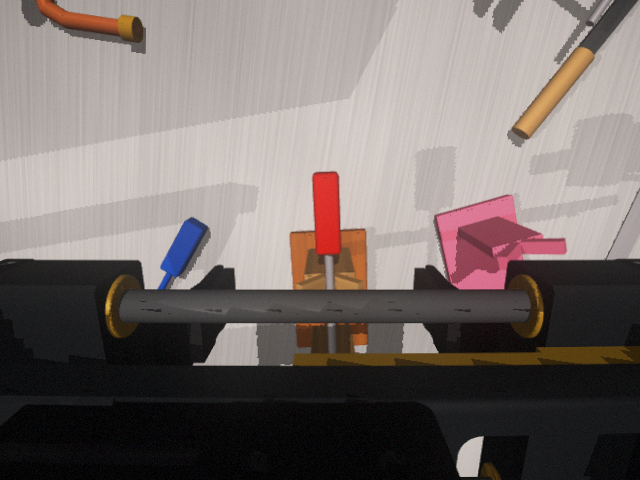

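Wrist view: the red handle spans from (172,326) to (254,328), with the brown rack under it at (290,328). The pink rack is on the right at (240,480), well clear of the fingers.

```bash
python3 - <<'E'
from h import *
import pickle
im=cv2.imread("pics/w2.png"); h=cv2.cvtColor(im,cv2.COLOR_BGR2HSV)
m=pickle.load(open("w2.pkl","rb")); S,D=env.camera_model("scene"),env.camera_model("side")
a=onplane(m,(177,325.5),.122); b=onplane(m,(253,328),.122); d=a-b; print("top ends",a.round(4),b.round(4),np.linalg.norm(d).round(4),"yaw",np.degrees(np.arctan2(-d[0],d[1])).round(2))
r=onplane(m,(345,331),.114); d=(a+b)/2-r; print("rodpt",r.round(4),"yaw",np.degrees(np.arctan2(-d[0],d[1])).round(2))
print(tri([(S,(234.5,473)),(D,(311,184)),(m,(214,326.7))])[0].round(4))
for n,f,box in(("scene","scene0",(215,250,190,240)),("side","side0",(0,0,0,0)),("wrist","w1",(0,0,0,0))): pass
# two-view handle centroid by colour
for n,f in (("scene","scene0"),("side","side0"),("wrist","w2")):
    im=cv2.imread(f"pics/{f}.png"); h=cv2.cvtColor(im,cv2.COLOR_BGR2HSV)
    k=cv2.inRange(h,(0,210,60),(4,255,255))|cv2.inRange(h,(176,210,60),(180,255,255)); nn,_,st,ce=cv2.connectedComponentsWithStats(k)
    for i in np.argsort(-st[1:,4])[:2]+1: print(n,st[i].tolist(),ce[i][::-1].round(1))
plan((.493,.357,.17),9.3,5)
E
```

```text
top ends [0.4903 0.3887] [0.5023 0.3255] 0.0643 yaw 10.76
rodpt [0.5197 0.2343] yaw 10.76
[0.4962 0.3568 0.1097]
scene [93, 96, 1, 1, 1] [96. 93.]
wrist [317, 214, 23, 40, 629] [237.6 327.5]
wrist [329, 213, 3, 3, 5] [214.2 330.2]
[0.2, 0.0, 1.8] [-0.0, -0.0, -0.1]
[0.2, 0.0, 1.8] [-0.0, -0.0, -0.0]
[0.1, 0.1, 1.8] [-0.0, -0.0, -0.1]
[0.2, -0.0, 1.7] [-0.0, -0.0, -0.0]
[0.2, 0.0, 1.8] [-0.0, -0.0, -0.1]
end [0.4929 0.357  0.1704] [ 0.987  0.162 -0.   ]
```

```bash
python3 -m crank '[0.3,0.1,2,0,0,-0.5,0, 0.3,0.1,2,0,0,-0.5,0, 0.3,0.1,2,0,0,-0.5,0, 0.2,0.1,2,0,0,-0.2,0, 0,0,2,0,0,0,0]' 60
python3 -m crank '[0,0,2,0,0,0,0, 0,0,2,0,0,0,0, 0,0,1,0,0,0,0, 0,0,1,0,0,0,0, 0,0,0,0,0,0,0]'
python3 -m crank '[0,0,0,0,0,0,1, 0,0,0,0,0,0,1, 0,0,0,0,0,0,1, 0,0,0,0,0,0,1, 0,0,0,0,0,0,1]' 60
```

```text
time_s: 5.58
eef_pos: [0.496, 0.3589, 0.1579]
ee_rot: [[-0.185, 0.983, -0.001], [0.983, 0.185, -0.0], [0.0, -0.001, -1.0]]
contact_force: [0.5, -1.2, -0.9]
grip_width: 0.0869
grip_force: 0.0
time_s: 6.2
eef_pos: [0.4959, 0.3587, 0.0991]
ee_rot: [[-0.184, 0.983, -0.001], [0.983, 0.184, -0.0], [-0.0, -0.001, -1.0]]
contact_force: [0.5, -0.6, 0.0]
grip_width: 0.0869
grip_force: 0.0
time_s: 6.82
eef_pos: [0.4961, 0.3589, 0.0996]
ee_rot: [[-0.184, 0.983, 0.0], [0.983, 0.184, 0.0], [0.0, 0.0, -1.0]]
contact_force: [0.2, 0.3, -0.2]
grip_width: 0.045
grip_force: 0.0
```

```bash
python3 -m crank '[0,0,0,0,0,0,1, 0,0,0,0,0,0,1, 0,0,0,0,0,0,1, 0,0,0,0,0,0,1, 0,0,0,0,0,0,1]' 60
python3 -m crank '[0,0,0,0,0,0,1, 0,0,0,0,0,0,1, 0,0,0,0,0,0,1, 0,0,0,0,0,0,1, 0,0,0,0,0,0,1]'
```

```text
time_s: 7.45
eef_pos: [0.496, 0.3589, 0.0996]
ee_rot: [[-0.184, 0.983, -0.0], [0.983, 0.184, 0.0], [0.0, -0.0, -1.0]]
contact_force: [-0.2, 0.6, 0.4]
grip_width: 0.0216
grip_force: 60.0
time_s: 8.07
eef_pos: [0.4961, 0.3589, 0.0996]
ee_rot: [[-0.184, 0.983, -0.0], [0.983, 0.184, 0.0], [0.0, -0.0, -1.0]]
contact_force: [0.1, 0.1, 0.5]
grip_width: 0.0215
grip_force: 60.0
```

Gripped firmly, 21.5 mm opening at 60 N. This TCP pose, (0.496, 0.359, 0.0996) at azimuth 10.6°, is also the return pose. Lift next.

```bash
python3 -m crank '[0,0,-1,0,0,0,1, 0,0,-2,0,0,0,1, 0,0,-3,0,0,0,1, 0,0,-3,0,0,0,1, 0,0,-3,0,0,0,1]' 60
python3 - <<'E'
from h import *
plan((.669,.1,.21),-7,15)
E
```

```text
time_s: 8.7
eef_pos: [0.4962, 0.3591, 0.2224]
ee_rot: [[-0.184, 0.983, 0.001], [0.983, 0.184, 0.001], [0.001, 0.002, -1.0]]
contact_force: [0.2, 0.5, -1.7]
grip_width: 0.0213
grip_force: 60.0
[-1.9, 0.8, 0.1] [0.0, -0.0, 1.2]
[-1.9, 0.9, 0.1] [0.0, -0.0, 1.2]
[-1.9, 0.9, 0.0] [0.0, -0.0, 1.1]
[-1.8, 0.9, 0.1] [0.0, -0.0, 1.2]
[-1.9, 1.0, 0.1] [0.0, -0.0, 1.2]
[-1.8, 1.0, 0.1] [0.0, -0.0, 1.2]
[-1.8, 1.0, 0.1] [0.0, -0.0, 1.1]
[-1.8, 1.1, 0.1] [0.0, -0.0, 1.2]
[-1.7, 1.1, 0.0] [0.0, -0.0, 1.2]
[-1.7, 1.1, 0.1] [0.1, -0.0, 1.2]
[-1.7, 1.2, 0.1] [-0.0, -0.0, 1.1]
[-1.7, 1.3, 0.1] [-0.0, -0.0, 1.2]
[-1.7, 1.2, 0.1] [-0.0, -0.0, 1.2]
[-1.6, 1.3, 0.0] [-0.0, -0.0, 1.2]
[-1.6, 1.3, 0.1] [-0.0, -0.1, 1.1]
end [0.6688 0.1001 0.2103] [ 0.993 -0.121 -0.   ]
```

```bash
python3 -m crank '[-1.9,0.8,0.1,0,0,1.2,1, -1.9,0.9,0.1,0,0,1.2,1, -1.9,0.9,0,0,0,1.2,1, -1.8,0.9,0.1,0,0,1.2,1, -1.9,1,0.1,0,0,1.2,1]'
python3 -m crank '[-1.8,1,0.1,0,0,1.2,1, -1.8,1,0.1,0,0,1.1,1, -1.8,1.1,0.1,0,0,1.2,1, -1.7,1.1,0,0,0,1.2,1, -1.7,1.1,0.1,0,0,1.2,1]'
python3 -m crank '[-1.7,1.2,0.1,0,0,1.1,1, -1.7,1.3,0.1,0,0,1.2,1, -1.7,1.2,0.1,0,0,1.2,1, -1.6,1.3,0,0,0,1.2,1, -1.6,1.3,0.1,0,0,1.1,1]'
python3 - <<'E'
from h import *
import pickle
m=env.camera_model("wrist"); w=env.grab_frame("wrist"); cv2.imwrite("pics/w3.png",w); pickle.dump(m,open("w3.pkl","wb"))
s=env.grab_frame("scene"); cv2.imwrite("pics/scene3.png",s); d=env.grab_frame("side"); cv2.imwrite("pics/side3.png",d)
o=np.zeros((600,800,3),np.uint8)
o[:300,:400]=cv2.resize(w,(400,300)); o[:300,400:]=cv2.resize(s[270:345,180:280],(400,300)); o[300:,:400]=cv2.resize(d[165:240,290:390],(400,300)); o[300:,400:]=cv2.resize(cv2.imread("pics/w1.png")[180:270,320:440],(400,300)); cv2.imwrite("pics/m3.png",o)
h=cv2.cvtColor(s,cv2.COLOR_BGR2HSV); print(h[305:318:4,219:232:4].tolist()); h=cv2.cvtColor(d,cv2.COLOR_BGR2HSV); print(h[195:210:4,328:344:4].tolist())
E
```

```text
time_s: 9.32
eef_pos: [0.5547, 0.2708, 0.2151]
ee_rot: [[-0.079, 0.997, -0.001], [0.997, 0.079, -0.0], [-0.0, -0.001, -1.0]]
contact_force: [0.5, 0.9, -0.3]
grip_width: 0.0218
grip_force: 60.0
time_s: 9.95
eef_pos: [0.6114, 0.1853, 0.2116]
ee_rot: [[0.024, 1.0, 0.0], [1.0, -0.024, 0.0], [0.0, 0.0, -1.0]]
contact_force: [0.3, 0.5, -0.2]
grip_width: 0.0211
grip_force: 60.0
time_s: 10.58
eef_pos: [0.6691, 0.0985, 0.2076]
ee_rot: [[0.124, 0.992, 0.0], [0.992, -0.124, 0.0], [0.0, 0.0, -1.0]]
contact_force: [-0.1, 0.0, 0.3]
grip_width: 0.0214
grip_force: 60.0
[[[70, 56, 82], [72, 54, 81], [72, 47, 82], [73, 24, 75]], [[72, 55, 79], [72, 56, 77], [73, 52, 79], [71, 48, 75]], [[72, 50, 76], [71, 48, 75], [73, 46, 77], [71, 48, 74]], [[73, 49, 73], [71, 48, 74], [74, 51, 75], [75, 7, 74]]]
[[[65, 56, 55], [65, 56, 59], [69, 70, 73], [68, 74, 76]], [[64, 57, 63], [69, 67, 65], [69, 81, 94], [68, 76, 77]], [[66, 58, 62], [68, 63, 61], [68, 75, 78], [68, 78, 82]], [[68, 49, 62], [67, 56, 59], [56, 23, 79], [64, 62, 62]]]
```

View pics/m3.png

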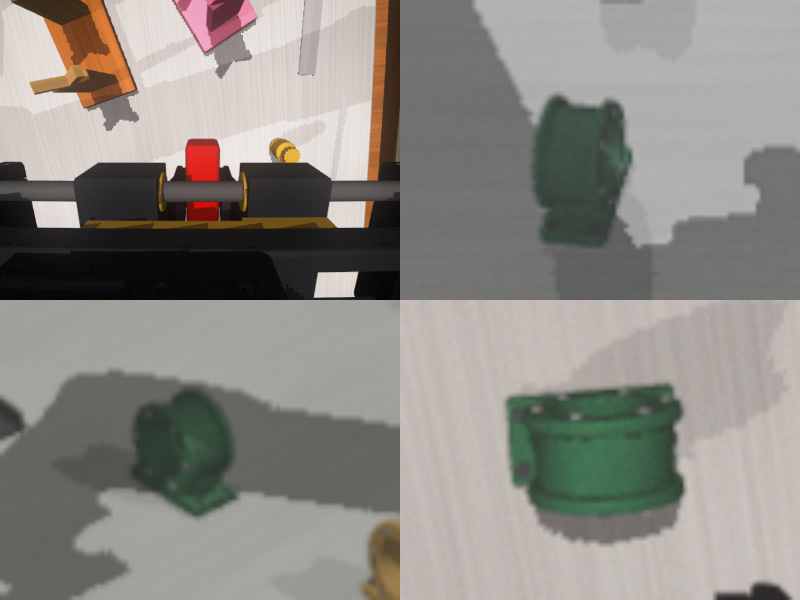

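The tiles show the green cylinder upright in the scene, side and earlier wrist views, partly in arm shadow. The rod itself is hidden behind the gripper. I'll refit with a corrected colour mask.

```bash
cat > fit.py <<'E'
from h import *
from scipy.optimize import minimize
import pickle
o=env.observe(); m=env.camera_model("wrist"); p,R=np.array(o['eef_pos']),np.array(o['ee_rot'])
Rc=np.array(m['R'])@R; tc=np.array(m['R'])@p+np.array(m['t'])       # tool->camera
p1=np.array([.5776,-.128,.3027]); x=np.array([.2,.98,0]);x/=np.linalg.norm(x); R1=np.column_stack([x,[x[1],-x[0],0],[0,0,-1]])
m1=dict(m,R=Rc@R1.T,t=tc-Rc@R1.T@p1)
a=np.linspace(0,2*np.pi,40)
bar=np.array([(29*np.cos(t),y,34+29*np.sin(t)) for t in a for y in(-17,17)])/1000
foot=np.array([(x,y,z) for x in(-32,32) for y in(-17,17) for z in(0,6)])/1000
views=[]
for n,f,r,mm in (("scene","scene0",(285,335,205,245),env.camera_model("scene")),("side","side0",(175,225,315,360),env.camera_model("side")),("wrist","w1",(190,260,335,420),m1)):
    h=cv2.cvtColor(cv2.imread(f"pics/{f}.png"),cv2.COLOR_BGR2HSV); mk=cv2.inRange(h,(55,32,15),(95,255,255)); k=np.zeros_like(mk); k[r[0]:r[1],r[2]:r[3]]=mk[r[0]:r[1],r[2]:r[3]]
    c,_=cv2.findContours(k,cv2.RETR_EXTERNAL,2); c=max(c,key=cv2.contourArea); print(n,cv2.boundingRect(c),cv2.contourArea(c)); k[:]=0; cv2.drawContours(k,[c],-1,255,-1); views.append((mm,k))
def cost(q,vs):
    c,s=np.cos(q[2]),np.sin(q[2]); R=np.array([[c,-s,0],[s,c,0],[0,0,1]]); e=0
    for m,k in vs:
        b=np.zeros_like(k)
        for G in(foot,bar):
            u=np.array([proj(m,R@g+[q[0],q[1],0])[::-1] for g in G]); cv2.fillConvexPoly(b,cv2.convexHull(np.round(u*16).astype(np.int32)),255,shift=4)
        e+=np.count_nonzero((b>0)!=(k>0))/np.count_nonzero(k)
    return e
for vs in (views,views[:2],views[2:]):
    rs=[minimize(cost,(.637,-.166,y),args=(vs,),method="Nelder-Mead",options=dict(initial_simplex=[(.637,-.166,y),(.642,-.166,y),(.637,-.161,y),(.637,-.166,y+.15)])) for y in(-.3,-.1,.1,.3)]
    for r in rs: print(r.x.round(4),round(r.fun,3),end='; ')
    print()
E
python3 fit.py
```

```text
scene (213, 294, 25, 38) 596.0
side (323, 187, 26, 32) 544.5
wrist (352, 206, 53, 39) 1649.0
[ 0.6397 -0.1669 -0.0853] 0.589; [ 0.6402 -0.1675 -0.0698] 0.576; [ 0.6394 -0.1668 -0.0937] 0.59; [ 0.6402 -0.1674 -0.0684] 0.576; 
[ 0.639  -0.167  -0.0058] 0.429; [ 0.6385 -0.1667 -0.0034] 0.42; [ 0.6383 -0.1671 -0.0173] 0.426; [ 0.6402 -0.1675 -0.0526] 0.43; 
[ 0.6404 -0.1676 -0.1466] 0.132; [ 0.6415 -0.1668 -0.1288] 0.136; [ 0.6405 -0.1669 -0.1395] 0.134; [ 0.6417 -0.167  -0.1446] 0.133;
```

```bash
python3 -m crank '[0,0.1,2,0,0,0,1, 0,0.1,2,0,0,0,1, 0,0.1,2,0,0,0,1, 0,0.1,2,0,0,0,1, 0,0,2,0,0,0,1]'
python3 -m crank '[0,0,2,0,0,0,1, 0,0,2,0,0,0,1, 0,0,2,0,0,0,1, 0,0,1.5,0,0,0,1, 0,0,0.8,0,0,0,1]'
python3 -m crank '[0,0,0,0,0,0,1, 0,0,0,0,0,0,1, 0,0,0,0,0,0,1, 0,0,0,0,0,0,1, 0,0,0,0,0,0,1]'
python3 - <<'E'
from h import *
o=env.observe(); p=np.array(o['eef_pos']); R=np.array(o['ee_rot'])
s=env.grab_frame("scene"); d=env.grab_frame("side"); cv2.imwrite("pics/scene4.png",s); cv2.imwrite("pics/side4.png",d)
def pt(y): q=p-R[:,0]*-1*(y-.115) ; return q+[0,0,.0104]
S,D=env.camera_model("scene"),env.camera_model("side")
for y in(-.075,0,.08): print(y,pt(y).round(4),proj(S,pt(y)).round(1),proj(D,pt(y)).round(1))
G=np.array([.640,-.167]); u=np.array([R[0,0],R[1,0]]); print("lateral of green from rod line (tool y):",(G-p[:2])@R[:2,1],"ahead",(p[:2]-G)@u)
print("jar",onplane(S,(383,340),0).round(3))
o=np.zeros((600,800,3),np.uint8); o[:300,:]=cv2.resize(s[265:340,180:380],(800,300),interpolation=2); o[300:,:]=cv2.resize(d[155:255,240:400][12:72],(800,300),interpolation=2); cv2.imwrite("pics/m4.png",o)
E
```

```text
time_s: 11.35
eef_pos: [0.6721, 0.0991, 0.1059]
ee_rot: [[0.123, 0.992, -0.001], [0.992, -0.123, 0.0], [-0.0, -0.001, -1.0]]
contact_force: [-0.3, 0.1, -0.4]
grip_width: 0.0213
grip_force: 60.0
time_s: 11.98
eef_pos: [0.672, 0.099, 0.0234]
ee_rot: [[0.123, 0.992, -0.001], [0.992, -0.123, -0.0], [-0.0, -0.001, -1.0]]
contact_force: [0.4, -0.8, -1.2]
grip_width: 0.0213
grip_force: 60.0
time_s: 12.6
eef_pos: [0.6723, 0.0991, 0.0248]
ee_rot: [[0.123, 0.992, 0.0], [0.992, -0.123, 0.0], [0.0, 0.0, -1.0]]
contact_force: [0.5, 0.5, -0.9]
grip_width: 0.0211
grip_force: 60.0
-0.075 [ 0.6489 -0.0895  0.0352] [311.6 262.2] [210.9 309.9]
0 [ 0.6582 -0.015   0.0352] [314.9 298.9] [222.2 283.9]
0.08 [0.668  0.0643 0.0352] [318.5 338.7] [234.9 254.6]
lateral of green from rod line (tool y): 0.0007102553624470825 ahead 0.26803184100007543
jar [0.798 0.064]
```

View pics/m4.png

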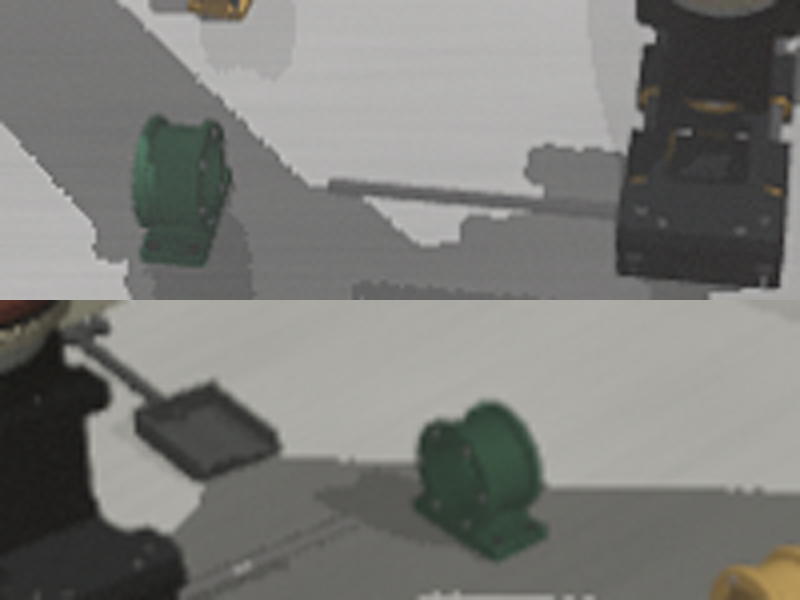

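Scene crop: the tip is at about (311,262). Side crop: the tip is at about (211,310). Both match prediction within a pixel, so the rod is level and in line with the bore. Insert.

```bash
python3 -m crank '[-1.5,0,0,0,0,0,1, -1.5,0,0,0,0,0,1, -1.5,0,0,0,0,0,1, -1.5,0,0,0,0,0,1, -1.5,0,0,0,0,0,1]'
python3 -m crank '[-1.5,0,0,0,0,0,1, -1.5,0,0,0,0,0,1, -1.5,0,0,0,0,0,1, -1.5,0,0,0,0,0,1, -1.5,0,0,0,0,0,1]'
python3 -m crank '[-0.3,0,0,0,0,0,1, 0,0,0,0,0,0,1, 0,0,0,0,0,0,1, 0,0,0,0,0,0,1, 0,0,0,0,0,0,1]'
python3 - <<'E'
from h import *
s=env.grab_frame("scene"); d=env.grab_frame("side")
o=np.zeros((600,800,3),np.uint8); o[:300,:]=cv2.resize(s[265:340,180:380],(800,300),interpolation=2); o[300:,:]=cv2.resize(d[167:227,240:400],(800,300),interpolation=2); cv2.imwrite("pics/m5.png",o)
E
```

```text
time_s: 13.32
eef_pos: [0.6629, 0.0233, 0.0246]
ee_rot: [[0.124, 0.992, 0.0], [0.992, -0.124, -0.0], [-0.0, 0.0, -1.0]]
contact_force: [0.9, 0.1, -1.5]
grip_width: 0.0214
grip_force: 60.0
time_s: 13.95
eef_pos: [0.6536, -0.0507, 0.0245]
ee_rot: [[0.123, 0.992, -0.0], [0.992, -0.123, 0.0], [0.0, -0.0, -1.0]]
contact_force: [0.5, -0.1, -0.8]
grip_width: 0.0212
grip_force: 60.0
time_s: 14.58
eef_pos: [0.6534, -0.0523, 0.0246]
ee_rot: [[0.123, 0.992, 0.0], [0.992, -0.123, 0.0], [0.0, 0.0, -1.0]]
contact_force: [-0.3, 0.9, -0.9]
grip_width: 0.0214
grip_force: 60.0
```

View pics/m5.png

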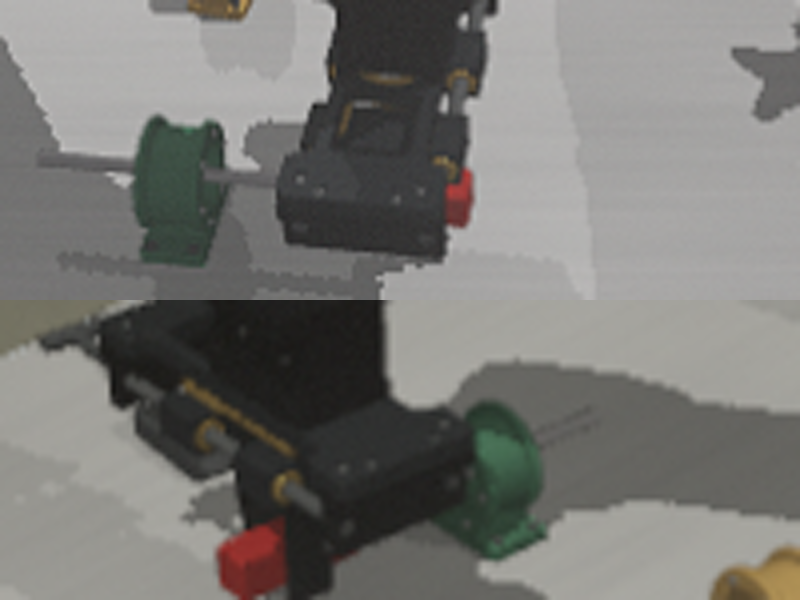

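The scene crop shows the rod sticking out of both ends of the green cylinder, which has not moved. Lift gently.

```bash
python3 -m crank '[0,0,-0.4,0,0,0,1, 0,0,-0.4,0,0,0,1, 0,0,-0.3,0,0,0,1, 0,0,-0.2,0,0,0,1, 0,0,-0.2,0,0,0,1]'
python3 -m crank '[0,0,-0.3,0,0,0,1, 0,0,-0.6,0,0,0,1, 0,0,-1,0,0,0,1, 0,0,-1.2,0,0,0,1, 0,0,-1.2,0,0,0,1]'
python3 -m crank '[0,0,-1.2,0,0,0,1, 0,0,-1,0,0,0,1, 0,0,-0.6,0,0,0,1, 0,0,-0.2,0,0,0,1, 0,0,0,0,0,0,1]'
python3 - <<'E'
from h import *
s=env.grab_frame("scene"); d=env.grab_frame("side")
o=np.zeros((600,800,3),np.uint8); o[:300,:]=cv2.resize(s[235:310,180:380],(800,300),interpolation=2); o[300:,:]=cv2.resize(d[137:197,240:400],(800,300),interpolation=2); cv2.imwrite("pics/m6.png",o)
E
```

```text
time_s: 15.3
eef_pos: [0.6533, -0.0527, 0.0396]
ee_rot: [[0.123, 0.992, -0.0], [0.992, -0.123, 0.0], [0.0, -0.0, -1.0]]
contact_force: [0.0, -0.0, -2.1]
grip_width: 0.0213
grip_force: 60.0
time_s: 15.92
eef_pos: [0.6536, -0.0527, 0.0838]
ee_rot: [[0.123, 0.992, 0.001], [0.992, -0.123, -0.0], [0.0, 0.001, -1.0]]
contact_force: [0.1, 1.0, -1.3]
grip_width: 0.0213
grip_force: 60.0
time_s: 16.55
eef_pos: [0.6533, -0.0527, 0.1124]
ee_rot: [[0.123, 0.992, -0.0], [0.992, -0.123, 0.0], [0.0, -0.0, -1.0]]
contact_force: [-0.2, 1.1, -2.1]
grip_width: 0.0215
grip_force: 60.0
```

View pics/m6.png

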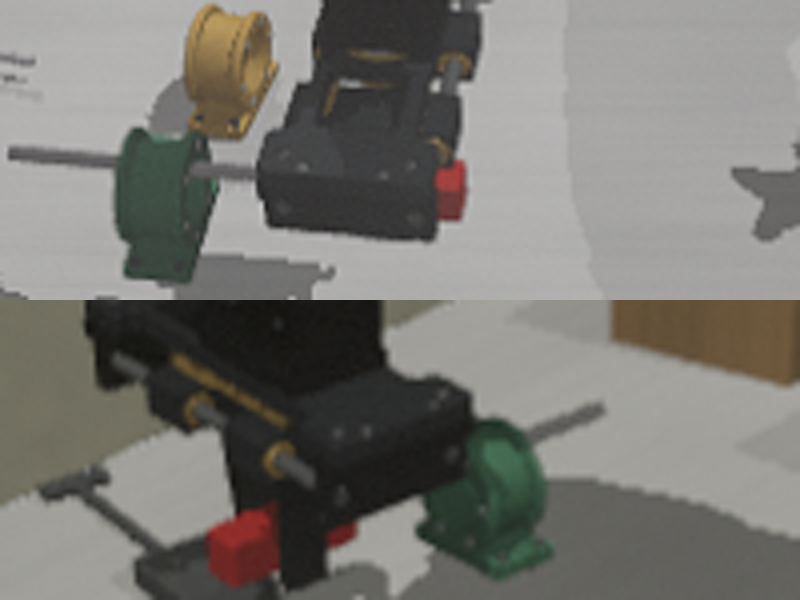

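The cylinder hangs level on the rod, clear of the desk. Raise further, then plan the carry.

```bash
python3 -m crank '[0,0,-1,0,0,0,1, 0,0,-2.2,0,0,0,1, 0,0,-3,0,0,0,1, 0,0,-2.4,0,0,0,1, 0,0,-1.4,0,0,0,1]'
python3 - <<'E'
from h import *
plan((.496,.359,.212),10.6,20)
E
```

```text
time_s: 17.27
eef_pos: [0.6539, -0.0526, 0.2145]
ee_rot: [[0.123, 0.992, 0.002], [0.992, -0.123, -0.0], [0.0, 0.002, -1.0]]
contact_force: [-0.2, -0.2, -1.6]
grip_width: 0.0215
grip_force: 60.0
[1.9, -1.0, 0.0] [0.0, 0.0, -0.9]
[2.0, -1.0, 0.0] [0.0, 0.0, -0.9]
[2.0, -1.0, 0.0] [0.0, 0.0, -0.9]
[2.0, -1.0, 0.0] [0.0, 0.0, -0.8]
[2.0, -0.9, 0.1] [0.0, 0.0, -0.9]
[2.0, -0.9, -0.0] [0.0, 0.0, -0.9]
[2.0, -0.8, -0.0] [0.0, 0.0, -0.9]
[2.1, -0.8, -0.0] [0.0, 0.0, -0.9]
[2.0, -0.8, -0.0] [0.0, 0.0, -0.9]
[2.1, -0.8, 0.0] [0.1, 0.0, -0.8]
[2.1, -0.7, 0.0] [-0.0, 0.0, -0.9]
[2.1, -0.7, 0.0] [-0.0, 0.0, -0.9]
[2.1, -0.7, 0.0] [-0.0, 0.0, -0.9]
[2.1, -0.6, 0.1] [-0.0, 0.0, -0.9]
[2.1, -0.6, -0.0] [-0.0, 0.0, -0.9]
[2.1, -0.5, -0.0] [-0.0, 0.0, -0.8]
[2.2, -0.6, -0.0] [-0.0, 0.0, -0.9]
[2.1, -0.5, 0.0] [-0.0, 0.0, -0.9]
[2.2, -0.4, 0.0] [0.0, 0.0, -0.9]
[2.2, -0.5, 0.0] [0.0, 0.0, -0.9]
end [0.4956 0.3594 0.2123] [0.983 0.184 0.   ]
```

```bash
python3 -m crank '[0.7,-0.4,0,0,0,-0.5,1, 1.2,-0.6,0,0,0,-0.4,1, 2,-1,0,0,0,-0.9,1, 2,-1,0,0,0,-0.9,1, 2,-1,0,0,0,-0.9,1]'
python3 -m crank '[2,-0.9,0,0,0,-0.9,1, 2,-0.9,0,0,0,-0.9,1, 2,-0.8,0,0,0,-0.9,1, 2.1,-0.8,0,0,0,-0.9,1, 2,-0.8,0,0,0,-0.9,1]'
python3 -m crank '[2.1,-0.8,0,0,0,-0.8,1, 2.1,-0.7,0,0,0,-0.9,1, 2.1,-0.7,0,0,0,-0.9,1, 2.1,-0.7,0,0,0,-0.9,1, 2.1,-0.6,0,0,0,-0.9,1]'
python3 -m crank '[2.1,-0.6,0,0,0,-0.9,1, 2.1,-0.5,0,0,0,-0.8,1, 2.2,-0.6,0,0,0,-0.9,1, 2,-0.4,0,0,0,-0.9,1, 1.4,-0.3,0,0,0,-0.6,1]'
python3 - <<'E'
from h import *
plan((.496,.359,.212),10.6,3)
E
```

```text
time_s: 17.9
eef_pos: [0.6205, 0.032, 0.2125]
ee_rot: [[0.058, 0.998, -0.0], [0.998, -0.058, 0.0], [0.0, -0.0, -1.0]]
contact_force: [1.0, -0.2, -1.7]
grip_width: 0.0216
grip_force: 60.0
time_s: 18.52
eef_pos: [0.5818, 0.1334, 0.2126]
ee_rot: [[-0.019, 1.0, 0.0], [1.0, 0.019, 0.0], [0.0, 0.0, -1.0]]
contact_force: [-0.4, -0.1, -1.6]
grip_width: 0.0213
grip_force: 60.0
time_s: 19.15
eef_pos: [0.5418, 0.2366, 0.2126]
ee_rot: [[-0.096, 0.995, 0.0], [0.995, 0.096, 0.0], [0.0, 0.0, -1.0]]
contact_force: [0.7, 0.3, -1.0]
grip_width: 0.0219
grip_force: 60.0
time_s: 19.77
eef_pos: [0.5059, 0.3311, 0.2126]
ee_rot: [[-0.167, 0.986, -0.0], [0.986, 0.167, 0.0], [0.0, -0.0, -1.0]]
contact_force: [-0.3, -0.6, -1.6]
grip_width: 0.0217
grip_force: 60.0
[1.0, -0.2, 0.0] [-0.0, -0.0, -0.3]
[0.9, -0.1, 0.0] [-0.0, -0.0, -0.4]
[1.0, -0.2, 0.1] [-0.0, -0.0, -0.3]
end [0.496  0.3588 0.2116] [ 0.983  0.184 -0.   ]
```

```bash
python3 -m crank '[1.2,-0.2,0,0,0,-0.3,1, 1,-0.2,0,0,0,-0.4,1, 0.7,-0.1,0,0,0,-0.3,1, 0,0,0,0,0,0,1, 0,0,0,0,0,0,1]'
python3 -m crank '[0,0,0,0,0,0,1, 0,0,0,0,0,0,1, 0,0,0,0,0,0,1, 0,0,0,0,0,0,1, 0,0,0,0,0,0,1]'
python3 - <<'E'
from h import *
s=env.grab_frame("scene"); d=env.grab_frame("side")
o=np.zeros((600,800,3),np.uint8); o[:,:400]=cv2.resize(s[170:320,360:460],(400,600),interpolation=2); o[:,400:]=cv2.resize(d[195:345,190:290],(400,600),interpolation=2); cv2.imwrite("pics/m7.png",o)
plan((.496,.359,.212),10.6,1)
E
```

```text
time_s: 20.4
eef_pos: [0.497, 0.3568, 0.2125]
ee_rot: [[-0.182, 0.983, 0.0], [0.983, 0.182, -0.0], [-0.0, -0.0, -1.0]]
contact_force: [-0.9, 0.2, -1.7]
grip_width: 0.0213
grip_force: 60.0
time_s: 21.02
eef_pos: [0.4967, 0.3573, 0.2126]
ee_rot: [[-0.183, 0.983, 0.0], [0.983, 0.183, 0.0], [0.0, 0.0, -1.0]]
contact_force: [0.8, -0.4, -2.2]
grip_width: 0.0217
grip_force: 60.0
[0.2, -0.0, 0.1] [0.0, -0.0, -0.1]
end [0.4963 0.3593 0.2116] [0.983 0.184 0.   ]
```

View pics/m7.png

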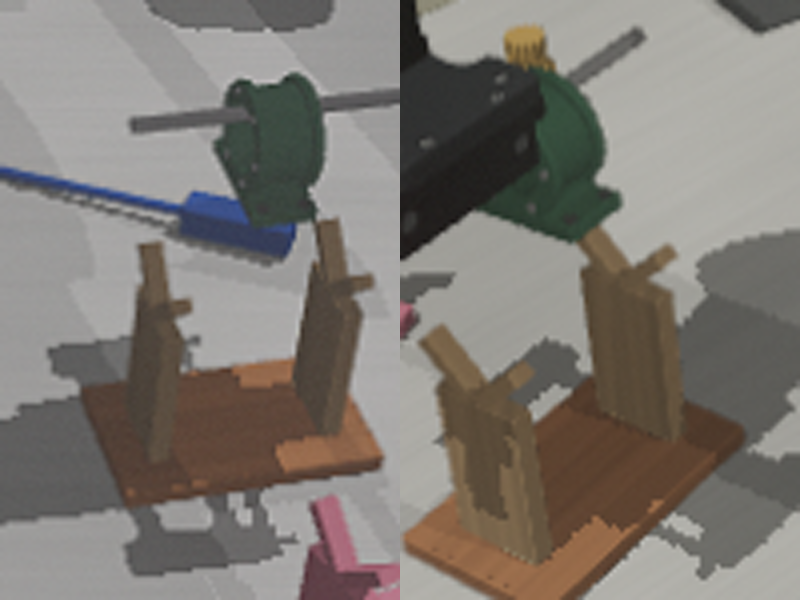

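Scene crop: the cylinder hangs on the rod above the rack, but it looks nearer the right (+y) post. I'll measure where it sits along the rod before lowering.

```bash
python3 - <<'E'
from h import *
o=env.observe(); p=np.array(o['eef_pos']); u=np.array(o['ee_rot'])[:,0]; v=np.array(o['ee_rot'])[:,1]; Z=np.array([0,0,1.])
a=np.linspace(0,2*np.pi,40)
h=cv2.cvtColor(env.grab_frame("scene"),cv2.COLOR_BGR2HSV); mk=cv2.inRange(h,(55,32,15),(95,255,255)); k=np.zeros_like(mk); k[180:235,405:450]=mk[180:235,405:450]
c,_=cv2.findContours(k,cv2.RETR_EXTERNAL,2); c=max(c,key=cv2.contourArea); k[:]=0; cv2.drawContours(k,[c],-1,255,-1); print(cv2.boundingRect(c))
S=env.camera_model("scene"); best=[]
for y in np.arange(-.05,.061,.002):
  for th in np.radians(range(-20,21,5)):
    vv=v*np.cos(th)+Z*np.sin(th); zz=-v*np.sin(th)+Z*np.cos(th); C=p+[0,0,.0104]+u*(y-.115)-.014*zz; b=np.zeros_like(k)
    for G in([(.029*np.cos(t),s,.029*np.sin(t)) for t in a for s in(-.017,.017)],[(x,s,z) for x in(-.032,.032) for s in(-.017,.017) for z in(-.034,-.028)]):
        q=np.array([proj(S,C+vv*g[0]+u*g[1]+zz*g[2])[::-1] for g in G]); cv2.fillConvexPoly(b,cv2.convexHull(np.round(q*16).astype(np.int32)),255,shift=4)
    best.append((np.count_nonzero((b>0)!=(k>0))/np.count_nonzero(k),round(y,3),round(np.degrees(th))))
print(sorted(best)[:6])
print("rod tip",proj(S,p+[0,0,.0104]-u*.19),"rod0",proj(S,p+[0,0,.0104]-u*.115))
E
```

```text
(414, 189, 27, 38)
[(np.float64(0.35735735735735735), np.float64(-0.004), 20), (np.float64(0.36786786786786785), np.float64(-0.002), 20), (np.float64(0.37237237237237236), np.float64(-0.004), 15), (np.float64(0.3738738738738739), np.float64(-0.002), 10), (np.float64(0.3813813813813814), np.float64(-0.002), 15), (np.float64(0.3843843843843844), np.float64(0.0), -10)]
rod tip [201.29101881 392.76894438] rod0 [197.38341554 428.85320571]
```

The cylinder is centred on the rod, y ≈ -3 mm. Lower into the notches.

```bash
python3 -m crank '[0.2,0,0.6,0,0,0,1, 0,0,1.3,0,0,0,1, 0,0,1.6,0,0,0,1, 0,0,1.6,0,0,0,1, 0,0,1.6,0,0,0,1]'
python3 -m crank '[0,0,1.6,0,0,0,1, 0,0,1.2,0,0,0,1, 0,0,0.8,0,0,0,1, 0,0,0.4,0,0,0,1, 0,0,0.2,0,0,0,1]'
python3 -m crank '[0,0,0.2,0,0,0,1, 0,0,0.1,0,0,0,1, 0,0,0.1,0,0,0,1, 0,0,0,0,0,0,1, 0,0,0,0,0,0,1]'
```

```text
time_s: 21.8
eef_pos: [0.4961, 0.3591, 0.1441]
ee_rot: [[-0.183, 0.983, -0.001], [0.983, 0.183, -0.0], [-0.0, -0.001, -1.0]]
contact_force: [0.6, -0.2, -2.1]
grip_width: 0.0212
grip_force: 60.0
time_s: 22.42
eef_pos: [0.4965, 0.3594, 0.1037]
ee_rot: [[-0.183, 0.983, 0.0], [0.983, 0.183, 0.0], [0.0, 0.0, -1.0]]
contact_force: [-0.7, -0.5, -1.7]
grip_width: 0.0211
grip_force: 60.0
time_s: 23.05
eef_pos: [0.4964, 0.3594, 0.0999]
ee_rot: [[-0.183, 0.983, 0.0], [0.983, 0.183, 0.0], [0.0, 0.0, -1.0]]
contact_force: [0.3, -0.5, 1.5]
grip_width: 0.0215
grip_force: 60.0
```

The vertical force flipped from -2 to +1.5 N, so the rod is seated. Release.

```bash
python3 -m crank '[0,0,0,0,0,0,0.7, 0,0,0,0,0,0,0.6, 0,0,0,0,0,0,0.5, 0,0,0,0,0,0,0.3, 0,0,0,0,0,0,0.2]'
python3 -m crank '[0,0,0,0,0,0,0, 0,0,0,0,0,0,0, 0,0,0,0,0,0,0, 0,0,0,0,0,0,0, 0,0,0,0,0,0,0]'
python3 -m crank '[0,0,-1,0,0,0,0, 0,0,-2,0,0,0,0, 0,0,-3,0,0,0,0, 0,0,-4,0,0,0,0, 0,0,-3,0,0,0,0]'
python3 -m crank '[3,0,-1,0,0,0,0, 4,0,0,0,0,0,0, 4,0,0,0,0,0,0, 0,0,0,0,0,0,0, 0,0,0,0,0,0,0]'
python3 - <<'E'
from h import *
s=env.grab_frame("scene"); d=env.grab_frame("side")
o=np.zeros((600,800,3),np.uint8); o[:,:400]=cv2.resize(s[195:320,375:500],(400,600)[:1]*2,interpolation=2).repeat(1,0) if 0 else cv2.resize(s[170:320,375:475],(400,600),interpolation=2); o[:,400:]=cv2.resize(d[195:345,170:270],(400,600),interpolation=2); cv2.imwrite("pics/m8.png",o)
E
```

```text
time_s: 23.68
eef_pos: [0.4963, 0.3593, 0.0995]
ee_rot: [[-0.183, 0.983, -0.0], [0.983, 0.183, -0.0], [0.0, -0.0, -1.0]]
contact_force: [0.1, 0.1, -0.3]
grip_width: 0.0556
grip_force: 0.0
time_s: 24.3
eef_pos: [0.4963, 0.3593, 0.0996]
ee_rot: [[-0.183, 0.983, 0.0], [0.983, 0.183, 0.0], [0.0, 0.0, -1.0]]
contact_force: [0.4, -0.9, 0.6]
grip_width: 0.0863
grip_force: 0.0
time_s: 24.92
eef_pos: [0.4965, 0.3599, 0.2332]
ee_rot: [[-0.183, 0.983, 0.002], [0.983, 0.183, 0.002], [0.001, 0.003, -1.0]]
contact_force: [0.1, 0.5, 0.1]
grip_width: 0.0866
grip_force: 0.0
time_s: 25.55
eef_pos: [0.4765, 0.4672, 0.2406]
ee_rot: [[-0.183, 0.983, 0.001], [0.983, 0.183, 0.0], [0.0, 0.001, -1.0]]
contact_force: [0.8, 0.1, -1.2]
grip_width: 0.0869
grip_force: 0.0
```

View pics/m8.png

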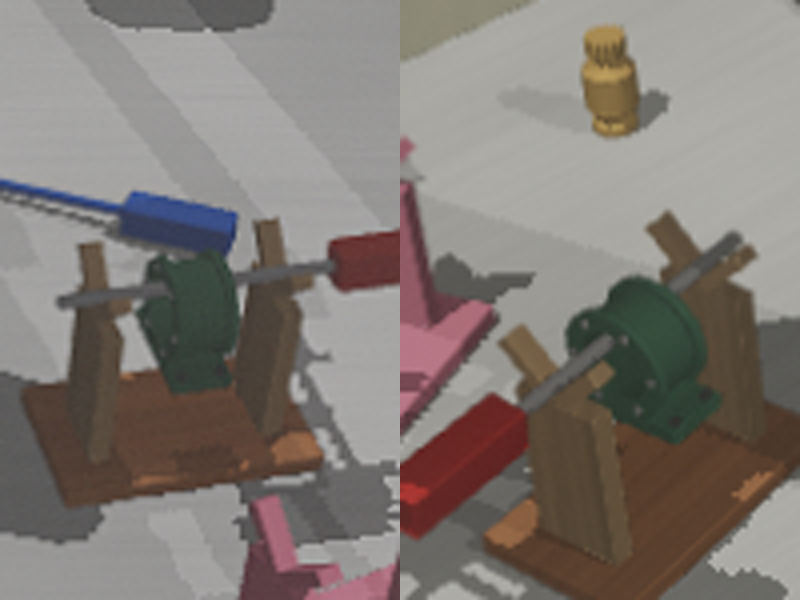

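Both views show the rod lying in both notches with the green cylinder hanging mid-way between the posts and the gripper clear. Let it settle, then hand in.

```bash
Z='[0,0,0,0,0,0,0, 0,0,0,0,0,0,0, 0,0,0,0,0,0,0, 0,0,0,0,0,0,0, 0,0,0,0,0,0,0]'
python3 -m crank '[0,0,0,0,0,0,0, 0,0,0,0,0,0,0, 0,0,0,0,0,0,0, 0,0,0,0,0,0,0, 0,0,0,0,0,0,0]' >/dev/null
python3 -m crank '[0,0,0,0,0,0,0, 0,0,0,0,0,0,0, 0,0,0,0,0,0,0, 0,0,0,0,0,0,0, 0,0,0,0,0,0,0]' >/dev/null
python3 - <<'E'
from h import *
f=[env.grab_frame("side")[225:320,205:265].astype(int) for _ in range(12)]
print([int(np.abs(g-f[0]).max()) for g in f[1:]],[round(float(np.abs(g-f[0]).mean()),2) for g in f[1:]])
E
python3 -m crank '[0,0,0,0,0,0,0, 0,0,0,0,0,0,0, 0,0,0,0,0,0,0, 0,0,0,0,0,0,0, 0,0,0,0,0,0,0]' >/dev/null
python3 -m crank '[0,0,0,0,0,0,0, 0,0,0,0,0,0,0, 0,0,0,0,0,0,0, 0,0,0,0,0,0,0, 0,0,0,0,0,0,0]' >/dev/null
python3 -m crank '[0,0,0,0,0,0,0, 0,0,0,0,0,0,0, 0,0,0,0,0,0,0, 0,0,0,0,0,0,0, 0,0,0,0,0,0,0]' >/dev/null
python3 -m crank '[0,0,0,0,0,0,0, 0,0,0,0,0,0,0, 0,0,0,0,0,0,0, 0,0,0,0,0,0,0, 0,0,0,0,0,0,0]'
python3 - <<'E'
from h import *
f=[env.grab_frame("side")[225:320,205:265].astype(int) for _ in range(12)]
print([int(np.abs(g-f[0]).max()) for g in f[1:]],[round(float(np.abs(g-f[0]).mean()),2) for g in f[1:]])
E
```

```text
[5, 6, 5, 4, 5, 4, 4, 5, 4, 5, 5] [0.66, 0.66, 0.66, 0.67, 0.66, 0.66, 0.66, 0.67, 0.66, 0.66, 0.67]
time_s: 30.0
eef_pos: [0.4762, 0.4675, 0.2396]
ee_rot: [[-0.183, 0.983, 0.0], [0.983, 0.183, 0.0], [0.0, 0.0, -1.0]]
contact_force: [-0.2, -0.9, 1.0]
grip_width: 0.0869
grip_force: 0.0
[5, 5, 4, 5, 5, 5, 5, 5, 5, 4, 5] [0.67, 0.66, 0.66, 0.66, 0.67, 0.66, 0.66, 0.66, 0.67, 0.66, 0.65]
```

Only sensor noise is left between frames, so everything is at rest.

```bash
python3 -c "from cell import env; print(env.close_job())"
```

```text
the job is handed in; nothing more can be done
None
```

I handed the job in at about 31 s: the rod is back in both notches with the green cylinder hanging at rest between the posts and the gripper clear; the brass cylinder was not approached, and the judge returned no verdict.

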